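# Mix and open the safety-capped sanitiser bottle

## Robot

A 6-joint arm with a two-finger parallel gripper is mounted at the origin on the work surface. World frame = base frame: x ahead of the robot, y to its left, z up, the work surface at z = 0. Lengths are in m, angles in degrees, forces in N, time in s.
With the tool pointing down it reaches from about 0.375 to 0.75 m from the base axis. Payload 9 kg.
Tool frame: the origin (TCP) lies where the fingers leave the gripper's body, on its centre line; the fingertips stand 73 mm ahead of it and the grasp point (between the pads) lies 54 mm ahead of it (robot.tip_reach is the distance from the TCP to the fingertips, in m); z points along the fingers, y is the direction in which the jaws open and shut (so a half turn about z gives the same grasp; the last joint's range is limited). The gripper opens to 85 mm and grips with 20 to 120 N. Pads are 22 mm wide; open, the fingers measure 114 mm over their backs; the gripper's body (76 mm by 85 mm) begins 54 mm behind the grasp point. The pads swing forward as they close: fully open they stand 13 mm farther back than shut.
Start: joints at [-87.76, 5.964, 5.575, 89.605, 0, 77.527], TCP at [0.152, -0.58, 0.304] pointing down, gripper open.
Joint ranges: [-171.21, 171.21], [-48.23, 106.86], [-62.78, 66.21], [-105.2, 120.99], [-86.42, 89.51], [-180, 180]. Speed limits (degrees/s): [127.2, 127.2, 147.25, 180, 180, 180].

## Interface

Orientations are given as [roll, pitch, yaw] about the fixed x, y, z axes, in that order (R = Rz(yaw) Ry(pitch) Rx(roll)).
In Python, from plant import robot gives the robot as it stands. Calls block until the motion is done:
- robot.move_pose(position, orientation): joint-space move of the TCP to a pose.
- robot.line_to(position, vel=0.15, rotation=None, guard=None): straight line of the TCP; rotation=None keeps the orientation; vel is the mean speed in m/s. With guard (N) it stops when the force on the tool has changed by that much, and returns True; else False.
- robot.goto_joints(angles): joint-space move.
- robot.set_gripper(opening): finger opening in m; the grip force is fixed at half the most; returns when the fingers have stopped.
- robot.pause(seconds).
- robot.ik(position, orientation): joint angles nearest the present ones, or None.
- robot.observe(): the state.
- robot.grab_frame(name): name is "scene" or "top" or "wrist"; returns the picture (480x640x3 uint8, blue, green, red); there is no depth.
- robot.get_calibration(name): a dict with "vertical_fov" (degrees; the focal length in pixels is half the picture's height over the tangent of half this angle, whatever the lens; pixels are square), "cx", "cy" (the principal point, pixels), "k1" (the pictures are not rectified: a ray, as slopes to the right and down, at radius r is drawn at 1 + k1 r^2 times it, then the intrinsics apply), "rvec" (rotation vector, rad) and "tvec" (3), from world to camera coordinates, as OpenCV has them. Camera axes: x right, y down, z forward; pixel columns grow to the right and rows downward; lengths in m; the calibration is good to about 2 mm. A picture is of the moment at which its call begins: read the wrist's pose just before it. get_calibration takes no time and is no camera call; for the wrist camera it gives the pose at the moment of the call.
A pose or a line that the arm cannot do raises robot.IKError and nothing moves.
- robot.job_done(): hands the job in, once; it reports no verdict.
The state is a dict: "time": time; "q": joint angles; "qvel": joint speeds; "joint_torque": joint torques, N m; "tool_pos": TCP position; "tcp_rot": TCP orientation; "ft_force": force on the tool from outside, world axes, zero at the start; "torque": the same for the moment, N m; "gripper_width": finger opening in m.
Only numpy, scipy, OpenCV 4.12 (cv2) and the standard library are available. Lean on these libraries where they do the work, as an engineer would, in place of code of your own. Each camera call takes 0.05 s, during which the arm holds its last target.

## Task

The table sanitiser has settled: take the tall closed bottle out of its pocket in the cleaning caddy, turn it upside down to mix it, and set it back upright, right down in that pocket, letting go of it. Then undo its push-and-turn safety cap: press the cap down, twist it anticlockwise while pressed until it is free, and lift it off. Finish while still gripping the cap, held still straight above the open bottle with a clear gap of about 5 cm under it; leave the jar, the brush and the meal box where they are.

Things in the scene. Friction and masses are not known exactly. Their poses are not given: they have to be found in the camera images.
- bottle_mid (a point): on the axis of the white square bottle, 75 mm above its underside; z up the bottle, x and y across its flat sides. 56 x 56 mm, flat-sided from 8 to 98 mm up (foot chamfered to 48 mm), shoulder tapering to 122 mm, neck above; 0.2 to 0.4 kg. Starts closed in a caddy pocket, 3 mm loose on each side; there the walls stop it turning by more than about 7 degrees either way.
- mouth (a point): centre of the bottle's mouth (under the cap at first), 158 mm above its underside, on top of the round neck, which is 32 mm in diameter, 43 mm over its three lugs. z up the bottle.
- cap_mid (a point): centre of the black ribbed cap, half-way up: 52 mm in diameter, 32.5 mm high (16 mm below, 16.5 mm above this point). Closed, it lies 78 mm above bottle_mid; 15 mm of bare neck and then the narrow shoulder lie below its edge. Pulled up while locked it lifts the bottle too; once free it comes straight off and clears the neck after 22 mm.
- cap_top (a point): centre of the cap's flat top. Sprung bayonet lock: 6 N to start pressing, 10 N at 3 mm (the safety teeth are passed), 12 N at the stop 5 mm down. Unpressed it does not turn. Kept pressed it turns anticlockwise seen from above: free to lift from 45 degrees on, end stop at about 79; aim for 70, as the bottle may first turn a little in its pocket.
- caddy: grey moulded caddy that does not move on the table: 150 mm (its x) by 212 mm (its y), walls 46 mm high, 4 mm thick; origin at the centre of the underside. Front (-x) side: a square pocket at each end, a low empty cell between; rear (+x) side: one long cell with the brush.
- pocket_left (a point): centre of the floor of the front pocket at the +y end of the caddy, 62 x 62 mm inside, walls 42 mm above this floor. Holds either the bottle or the jar.
- pocket_right (a point): the same for the pocket at the -y end. Holds either the bottle or the jar.
- jar: low clear screw jar with a metal lid, 57 mm in diameter, 41 mm high, standing in the other pocket; origin at the centre of its underside. Leave it alone.
- brush: wooden scrub brush 150 x 45 x 38 mm lying bristles up in the rear cell of the caddy; origin at the centre of its underside. Leave it alone.
- mealbox: closed black meal box with a clear lid, 164 x 224 x 51 mm, on the table beside the caddy; origin at the centre of its underside. Leave it alone.
Mind the look-alikes: they are no part of the job. Leave any red look-alike of the part that bears cap_mid alone.

How it is judged:
By the outcome, as a careful person would: the job done as asked, in the order asked, and still so for the second after the job is handed in, while the arm keeps its last pose, push and grip.
It also fails if it takes over 70 s, if anything falls off the work surface, if the arm or the gripper's body presses on something with over 40 N, if the wrist force passes 120 N, or if a joint passes its speed limit or range.

## Working session

There is one attempt and no reset: what is moved stays moved. The work goes in short steps, each a Python script; the robot and the scene stay as the last script left them, time stands still between calls to the robot, and variables do not carry over. Pictures are saved under pics/ and viewed, and the job is handed in when it is done.

```bash
ls; mkdir -p pics
python3 - <<'E'
from plant import robot
import cv2
print(robot.observe()["time"])
for n in ["scene","top","wrist"]:
    cv2.imwrite(f"pics/{n}0.png",robot.grab_frame(n)); print(n,robot.get_calibration(n))
E
```

```text
pics
0.0
scene {'vertical_fov': 52.52981452976941, 'cx': 321.24171686998113, 'cy': 231.2165896154203, 'k1': -0.1317854689651916, 'rvec': array([ 1.85672496,  1.60862916, -0.66218881]), 'tvec': array([ 0.0382375 , -0.33848891,  1.3181369 ])}
top {'vertical_fov': 42.956900643273286, 'cx': 315.35253801900234, 'cy': 244.06131389385163, 'k1': -0.1542675653626736, 'rvec': array([ 2.17676102, -2.19489562,  0.11506329]), 'tvec': array([-0.12010514,  0.57681428,  1.00404819])}
wrist {'vertical_fov': 68.54114331994514, 'cx': 320.7299417580677, 'cy': 228.20443046511235, 'k1': -0.014108069769001717, 'rvec': array([-2.29057071,  1.7687577 ,  0.26790717]), 'tvec': array([-0.59913793, -0.03702682,  0.38009337])}
```

View pics/scene0.png

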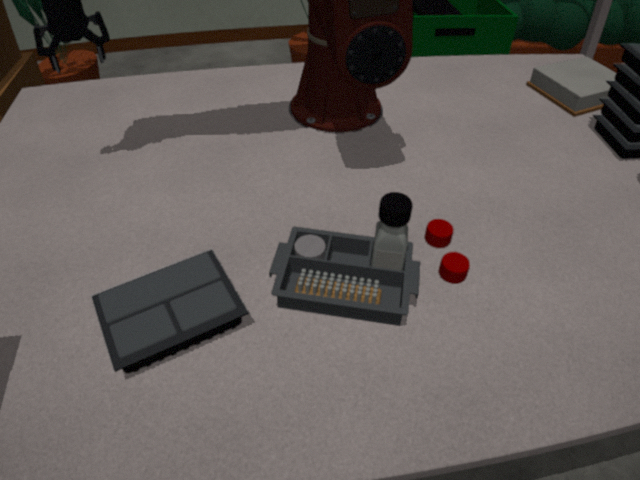

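View pics/top0.png

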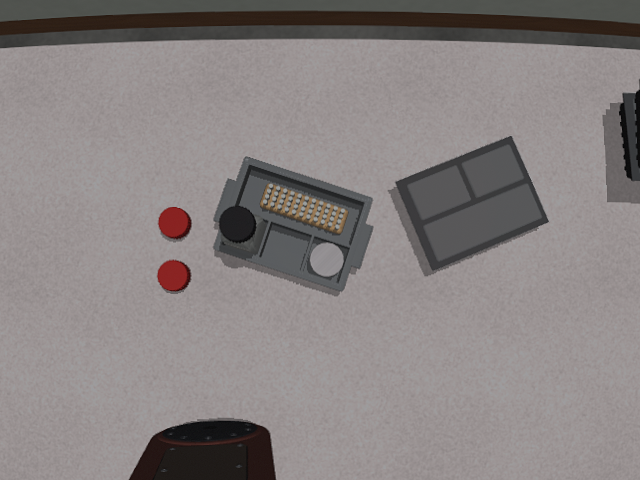

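View pics/wrist0.png

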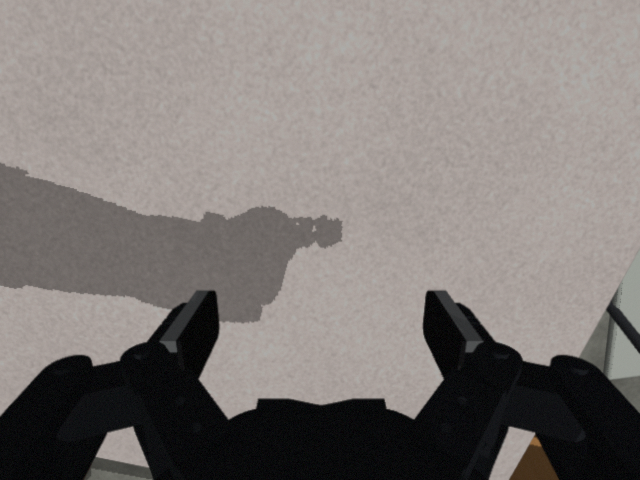

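The bottle with the black cap stands at scene (393,230) and top (238,224), in the caddy's +y pocket. The jar is at top (326,260) in the -y pocket. The two red caps on the table, at top (174,222) and (174,275), are look-alikes: they're red, loose and not on the bottle. I'll enlarge the crops to confirm this and measure.

Run:
```python
import cv2,numpy as np
a=cv2.imread("pics/top0.png")[145:305,200:390]; b=cv2.imread("pics/scene0.png")[180:330,260:480]
cv2.imwrite("pics/topc.png",cv2.convertScaleAbs(cv2.resize(a,None,fx=4,fy=3.75*4/3.75,interpolation=cv2.INTER_CUBIC)[:600],alpha=1.6))
b=cv2.resize(b,None,fx=3.6,fy=3.6,interpolation=cv2.INTER_CUBIC); cv2.imwrite("pics/scenec.png",cv2.convertScaleAbs(b,alpha=1.6))
```

```text
(no output)
```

View pics/topc.png

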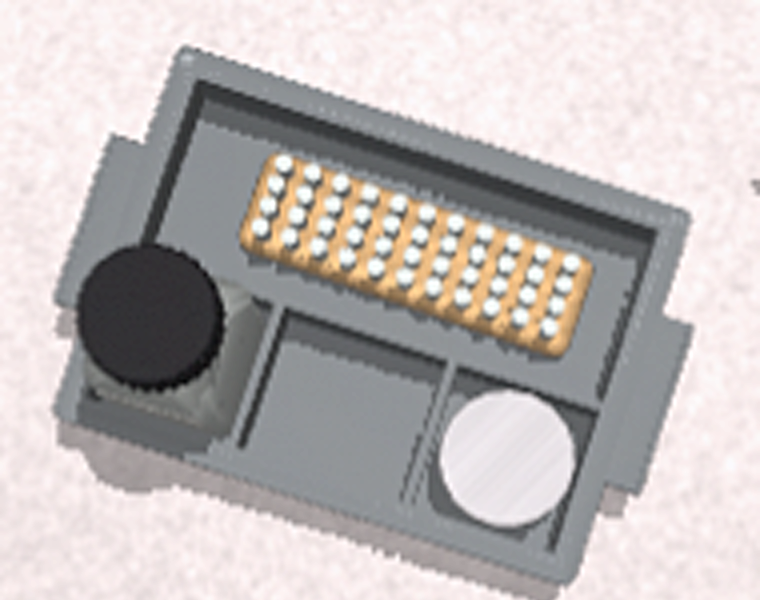

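View pics/scenec.png

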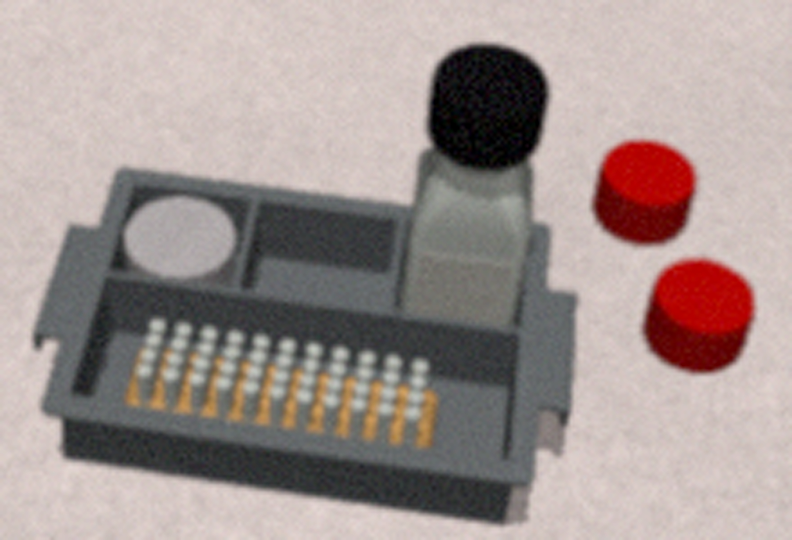

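```bash
cat > h.py <<'E'
import cv2,numpy as np
from scipy.spatial.transform import Rotation as Ro
from scipy.optimize import least_squares
def ray(c,u,v):
    f=240/np.tan(np.radians(c["vertical_fov"]/2)); d=np.array([(u-c["cx"])/f,(v-c["cy"])/f])
    s=d.copy()
    for _ in range(30): s=d/(1+c["k1"]*(s@s))
    R=cv2.Rodrigues(np.array(c["rvec"]))[0]; return -R.T@c["tvec"], R.T@np.array([s[0],s[1],1])
def atz(c,u,v,z):
    o,d=ray(c,u,v); return o+d*(z-o[2])/d[2]
def proj(c,P):
    f=240/np.tan(np.radians(c["vertical_fov"]/2));R=cv2.Rodrigues(np.array(c["rvec"]))[0]
    p=R@np.asarray(P)+c["tvec"]; s=p[:2]/p[2]; s=s*(1+c["k1"]*(s@s)); return s*f+[c["cx"],c["cy"]]
E
python3 - <<'E'
from h import *
from plant import robot
T=robot.get_calibration("top");S=robot.get_calibration("scene")
loc=np.array([[75,106],[75,-106],[-75,-106],[-75,106]])/1e3
tp=[(200+x/4,145+y/4) for x,y in [(184,46),(691,212),(575,583),(56,412)]]
sp=[(260+x/3.6,180+y/3.6) for x,y in [(534,480),(43,410),(122,170)]]
W=[atz(T,*p,.046) for p in tp]; print(np.round(W,4)); 
W2=[atz(S,*p,.046) for p in sp]; print(np.round(W2,4))
def fit(L,W):
    f=lambda q:(np.array([[np.cos(q[2]),-np.sin(q[2])],[np.sin(q[2]),np.cos(q[2])]])@L.T).T.__add__(q[:2]).ravel()-np.array(W)[:,:2].ravel()
    r=least_squares(f,[.5,0,0]); print(np.round(r.x,4),np.degrees(r.x[2]),np.round(r.fun*1e3,1)); return r.x
for q in [fit(loc,W),fit(loc[:3],W2)]:
    c,s=np.cos(q[2]),np.sin(q[2])
    l=np.array([-75+4+31,106-4-31])/1e3
    print("pocket_left",q[:2]+np.array([[c,-s],[s,c]])@l)
print("captop",atz(T,200+151/4,145+316/4,.1735), atz(S,260+491/3.6,180+80/3.6,.1735))
E
```

```text
[[ 0.7228 -0.0091  0.046 ]
 [ 0.6507 -0.2213  0.046 ]
 [ 0.4965 -0.1706  0.046 ]
 [ 0.5688  0.0436  0.046 ]]
[[ 0.7225 -0.0037  0.046 ]
 [ 0.652  -0.2179  0.046 ]
 [ 0.4992 -0.1649  0.046 ]]
[ 0.6097 -0.0894 -0.3255] -18.652064238566414 [-8.2 -3.8 -3.9  7.5  8.3  4.8  3.8 -8.5]
[ 0.6122 -0.0874 -0.3267] -18.718636003159844 [-5.2 -7.3 -2.7  6.1  7.9  1.2]
pocket_left [ 0.59451024 -0.0093177 ]
pocket_left [ 0.59712796 -0.00728316]
captop [ 0.59306477 -0.0097395   0.1735    ] [ 0.59546304 -0.00621804  0.1735    ]
```

The crop confirms it: a black ribbed cap on the square bottle in the +y pocket, with the red caps loose on the table. Next I'll check whether the arm can reach a side-on grasp from the caddy's front, and what inverting the bottle does to j6.

Run:
```python
from h import *
from plant import robot
o=robot.observe(); print(o["tool_pos"],o["tcp_rot"],o["ft_force"])
c=robot.get_calibration("wrist"); R=cv2.Rodrigues(np.array(c["rvec"]))[0]; cam=-R.T@c["tvec"]
Rt=Ro.from_euler("xyz",o["tcp_rot"],degrees=True).as_matrix()
print("cam in tool",Rt.T@(cam-o["tool_pos"]),"axis",Rt.T@R[2])
def ori(yaw,tilt,roll):
    # tool z = caddy +x tilted down by tilt; tool x up (roll 0)
    z=np.array([np.cos(tilt),0,-np.sin(tilt)]); x=np.array([np.sin(tilt),0,np.cos(tilt)]); y=np.cross(z,x)
    M=Ro.from_euler("z",yaw).as_matrix()@np.c_[x,y,z]@Ro.from_euler("z",roll).as_matrix()
    return M
yaw=np.radians(-18.7); B=np.array([.595,-.0085,.086])
for tilt in [0,10,20]:
  for roll in [0,180]:
    M=ori(yaw,np.radians(tilt),np.radians(roll)); e=Ro.from_matrix(M).as_euler("xyz",degrees=True)
    for h in [0,.12,.25]:
      for back in [.052,.16]:
        q=robot.ik(B+[0,0,h]-M[:,2]*back,e); print(tilt,roll,h,back,None if q is None else np.round(q,1))
```

```text
[ 0.15238983 -0.58013528  0.30330183] [-1.79943680e+02 -1.40806649e-02  1.47141624e+01] [0.36750334 0.47491493 0.51863173]
cam in tool [ 7.56607305e-02 -9.90197324e-05 -6.99581828e-02] axis [-2.94563318e-01 -8.51723205e-04  9.55631585e-01]
0 0 0 0.052 None
0 0 0 0.16 None
0 0 0.12 0.052 None
0 0 0.12 0.16 None
0 0 0.25 0.052 None
0 0 0.25 0.16 None
0 180 0 0.052 None
0 180 0 0.16 None
0 180 0.12 0.052 None
0 180 0.12 0.16 None
0 180 0.25 0.052 None
0 180 0.25 0.16 None
10 0 0 0.052 None
10 0 0 0.16 None
10 0 0.12 0.052 None
10 0 0.12 0.16 None
10 0 0.25 0.052 None
10 0 0.25 0.16 None
10 180 0 0.052 None
10 180 0 0.16 None
10 180 0.12 0.052 None
10 180 0.12 0.16 None
10 180 0.25 0.052 None
10 180 0.25 0.16 None
20 0 0 0.052 None
20 0 0 0.16 None
20 0 0.12 0.052 None
20 0 0.12 0.16 None
20 0 0.25 0.052 None
20 0 0.25 0.16 None
20 180 0 0.052 None
20 180 0 0.16 None
20 180 0.12 0.052 None
20 180 0.12 0.16 None
20 180 0.25 0.052 None
20 180 0.25 0.16 None<sys>:0: UserWarning: Gimbal lock detected. Setting third angle to zero since it is not possible to uniquely determine all angles.
```

```bash
cat >> h.py <<'E'
def ori(yaw,tilt,roll):
    yaw,tilt,roll=np.radians([yaw,tilt,roll])
    z=np.array([np.cos(tilt),0,-np.sin(tilt)]); x=np.array([np.sin(tilt),0,np.cos(tilt)]); y=np.cross(z,x)
    return Ro.from_euler("z",yaw).as_matrix()@np.c_[x,y,z]@Ro.from_euler("z",roll).as_matrix()
import warnings; warnings.filterwarnings("ignore")
def eul(M): return Ro.from_matrix(M).as_euler("xyz",degrees=True)
E
python3 - <<'E'
from h import *
from plant import robot
B=np.array([.595,-.0085,.089])
e=eul(ori(0,90,0)); print("down",robot.ik([.595,-.0085,.25],e))
for d,n in [(0,"front"),(-90,"left"),(90,"right"),(180,"rear")]:
  for tilt in [0,10,20,30,40,50]:
   for roll in [0,180]:
    M=ori(-18.7+d,tilt,roll); q=robot.ik(B-M[:,2]*.052,eul(M))
    if q is not None: print(n,tilt,roll,np.round(q,1))
E
```

```text
down [-13.39788805   4.85969201  -1.19182712  83.94848088   0.
 166.60211195]
front 50 0 [ -11.   -40.   -59.7   30.6   -4.9 -174.1]
front 50 180 [-11.  -40.  -59.7  30.6  -4.9   5.9]
left 20 0 [  9.3  62.4  38.4 118.3 -56.  -32.7]
left 20 180 [  9.3  62.4  38.4 118.3 -56.  147.3]
left 30 0 [  7.8  49.9  26.9 104.7 -50.8 -45. ]
left 30 180 [  7.8  49.9  26.9 104.7 -50.8 135. ]
left 40 0 [  5.7  39.4  17.6  94.5 -44.2 -54.8]
left 40 180 [  5.7  39.4  17.6  94.5 -44.2 125.2]
left 50 0 [  3.   30.3   9.9  86.8 -36.7 -62.6]
left 50 180 [  3.   30.3   9.9  86.8 -36.7 117.4]
right 10 0 [-41.3  46.5   4.8 113.7  65.4  22.6]
right 10 180 [ -41.3   46.5    4.8  113.7   65.4 -157.4]
right 20 0 [-40.1  33.8  -3.   98.3  61.   41.1]
right 20 180 [ -40.1   33.8   -3.    98.3   61.  -138.9]
right 30 0 [-38.1  23.4  -8.8  87.7  54.8  54.8]
right 30 180 [ -38.1   23.4   -8.8   87.7   54.8 -125.2]
right 40 0 [-35.3  15.5 -12.6  80.7  47.2  65.1]
right 40 180 [ -35.3   15.5  -12.6   80.7   47.2 -114.9]
right 50 0 [-31.8   9.8 -14.7  76.3  38.8  73.1]
right 50 180 [ -31.8    9.8  -14.7   76.3   38.8 -106.9]
rear 50 0 [-14.7  61.9  52.7 120.7   2.6   3.1]
rear 50 180 [ -14.7   61.9   52.7  120.7    2.6 -176.9]
```

Run:
```python
from h import *
from plant import robot
B=np.array([.595,-.0085,.082]); M=ori(71.3,20,0); 
q0=np.array(robot.ik(B-M[:,2]*.052,eul(M))); print(np.round(q0,1))
for h in [.05,.1,.2,.3]: 
    q=robot.ik(B+[0,0,h]-M[:,2]*.052,eul(M)); print(h,None if q is None else np.round(q,1))
for back in [.1,.14,.18]: 
    q=robot.ik(B-M[:,2]*back,eul(M)); print("b",back,None if q is None else np.round(q,1))
res=[]
for y in range(0,181,15):
  for x in [.4,.5,.6]:
    for yy in [-.3,-.15,0,.15]:
      for z in [.3,.4,.5]:
        m=ori(y,-20,180); q=robot.ik(np.array([x,yy,z])-m[:,2]*.052,eul(m))
        if q is not None: res.append((np.abs(np.array(q)-q0).max(),np.abs(np.array(q)-q0)[:5].max(),y,x,yy,z,np.round(q,0)))
res.sort(key=lambda r:r[1])
for r in res[:25]: print(r)
```

```text
[-40.1  34.4  -2.9  97.7  61.   41.1]
0.05 [-40.1  30.1  -2.9 102.1  61.   41.1]
0.1 [-40.1  26.4  -2.  106.7  61.   41.1]
0.2 [-40.1  20.9   2.  116.3  61.   41.1]
0.3 None
b 0.1 [-44.3  36.1   0.4 104.2  57.9  35.5]
b 0.14 [-47.7  37.5   3.4 108.9  55.3  31.7]
b 0.18 [-50.9  39.2   6.8 113.2  52.7  28.5]
(np.float64(184.485576075572), np.float64(184.485576075572), 0, 0.6, -0.3, 0.4, array([-59., -10., -62., -87.,  53.,  29.]))
(np.float64(199.61514511783963), np.float64(199.61514511783963), 15, 0.6, -0.3, 0.5, array([ -62.,   -3.,  -46., -102.,   66.,   56.]))
(np.float64(202.2197050127159), np.float64(202.2197050127159), 0, 0.6, -0.3, 0.3, array([ -59.,   14.,  -56., -104.,   53.,   29.]))
```

Run:
```python
from h import *
from plant import robot
B=np.array([.595,-.0085,.082]); 
lo=np.array([-171.21,-48.23,-62.78,-105.2,-86.42,-180]);hi=np.array([171.21,106.86,66.21,120.99,89.51,180])
for tilt in [15,20]:
  M=ori(71.3,tilt,0); q0=np.array(robot.ik(B-M[:,2]*.052,eul(M))); res=[]
  for y in range(-60,100,10):
   for x in [.45,.55,.65]:
    for yy in [-.35,-.25,-.15,-.05,.1]:
      for z in [.3,.35,.4,.45]:
        m=ori(y,-tilt,180); q=robot.ik(np.array([x,yy,z])-m[:,2]*.052,eul(m))
        if q is not None:
            q=np.array(q); res.append((np.abs(q-q0).sum(),np.minimum(q-lo,hi-q).min(),y,x,yy,z,np.round(q,0)))
  res.sort(key=lambda r:r[0]-10*min(r[1],5)); print(tilt,len(res))
  for r in res[:8]: print(r)
```

```text
15 95
(np.float64(286.73863575051257), np.float64(5.140537448357534), 10, 0.65, -0.35, 0.3, array([ -60.,   22.,  -40., -100.,   65.,   35.]))
(np.float64(291.67950658225396), np.float64(11.25284238300253), 10, 0.65, -0.35, 0.35, array([-60.,  14., -42., -94.,  65.,  35.]))
(np.float64(294.7944487497024), np.float64(17.76401711904161), 10, 0.65, -0.35, 0.4, array([-60.,   6., -44., -87.,  65.,  35.]))
(np.float64(295.96727069471234), np.float64(18.434465231235414), 10, 0.65, -0.35, 0.45, array([-60.,  -1., -44., -81.,  65.,  35.]))
(np.float64(304.85718079613287), np.float64(9.648443111400276), 10, 0.65, -0.25, 0.3, array([-54.,  10., -53., -95.,  60.,  27.]))
(np.float64(299.2686804935277), np.float64(4.200676211507044), 20, 0.65, -0.15, 0.3, array([ -48.,   10.,  -55., -101.,   64.,   33.]))
(np.float64(307.48708319760783), np.float64(13.388786161962273), 0, 0.65, -0.35, 0.3, array([-57.,  12., -49., -88.,  55.,  22.]))
(np.float64(305.49942640226794), np.float64(4.681804770180236), 20, 0.65, -0.15, 0.35, array([-48.,  -1., -58., -93.,  64.,  33.]))
20 97
(np.float64(274.6078380300
[... 334 characters left out ...]
-57.,  21., -45., -99.,  52.,  28.]))
(np.float64(294.21575694082253), np.float64(6.89219691939676), 20, 0.65, -0.15, 0.4, array([-47.,  -1., -56., -98.,  60.,  39.]))
(np.float64(294.90136661024286), np.float64(5.432133007205039), 10, 0.65, -0.25, 0.35, array([ -53.,   10.,  -51., -100.,   57.,   34.]))
(np.float64(295.01535080114616), np.float64(4.843827444593977), 30, 0.65, -0.05, 0.45, array([-40., -10., -58., -94.,  62.,  43.]))
(np.float64(297.34850691771726), np.float64(5.325821930949402), 20, 0.65, -0.15, 0.45, array([-47., -11., -57., -90.,  60.,  39.]))
(np.float64(297.5843142152366), np.float64(12.360481818933664), 0, 0.65, -0.35, 0.35, array([-57.,  12., -48., -93.,  52.,  28.]))
```

Approaching from the caddy's -y side, tilted down 20°, works. Swinging j4 then inverts the bottle. First I'll refine the bottle pose with a wrist view.

Run:
```python
from h import *
from plant import robot
# choose yaw so camera looks
M=ori(71.3,90,0); print(np.round(M,2))
p=np.array([.60,-.05,.36]); q=robot.ik(p,eul(M)); print(q)
robot.move_pose(p,eul(M)); 
import json
c=robot.get_calibration("wrist"); im=robot.grab_frame("wrist"); cv2.imwrite("pics/w1.png",im)
json.dump({k:(v.tolist() if hasattr(v,"tolist") else v) for k,v in c.items()},open("w1.json","w"))
print(robot.observe()["time"],robot.observe()["tool_pos"],proj(c,[.595,-.0085,.1735]))
cv2.imwrite("pics/w1b.png",cv2.convertScaleAbs(im,alpha=1.8))
```

```text
[[ 0.32  0.95  0.  ]
 [ 0.95 -0.32  0.  ]
 [ 0.    0.   -1.  ]]
[-17.19406422   7.58809495  13.18274696  95.59465201   0.
  91.50593578]
2.6667 [ 0.5999245  -0.05084113  0.35986304] [295.27881913 173.12428328]
```

View pics/w1b.png

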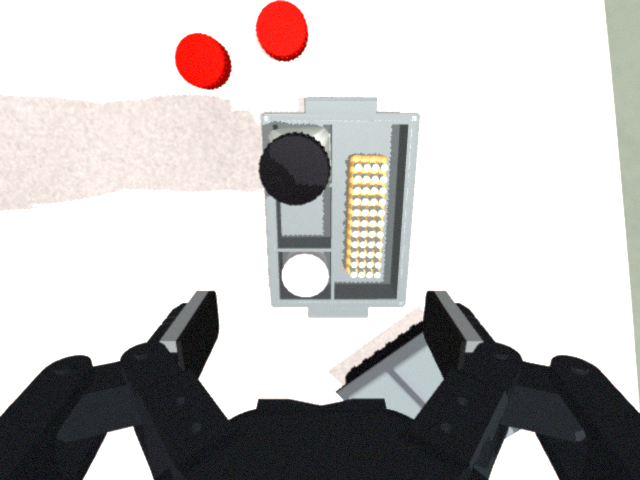

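Run:
```python
import cv2
a=cv2.imread("pics/w1.png")[90:230,245:425]
cv2.imwrite("pics/w1c.png",cv2.convertScaleAbs(cv2.resize(a,None,fx=4,fy=4,interpolation=cv2.INTER_CUBIC),alpha=1.2))
```

```text
(no output)
```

View pics/w1c.png

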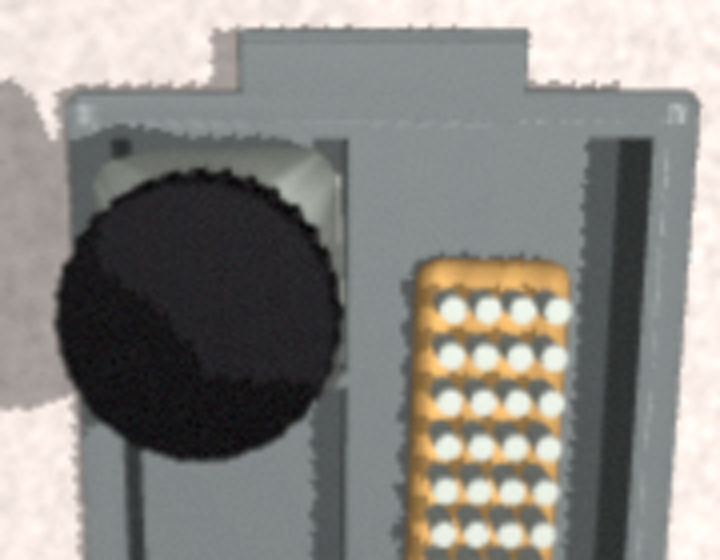

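Run:
```python
from h import *
import json
c=json.load(open("w1.json")); c["rvec"]=np.array(c["rvec"]);c["tvec"]=np.array(c["tvec"])
print("cap",atz(c,294.8,169,.1735))
px=[(66,92),(698,94)]
W=[atz(c,245+x/4,90+y/4,.046) for x,y in px]; 
# lower corners from full picture approx
W+= [atz(c,x,y,.046) for x,y in [(405,306),(270,305)]]
print(np.round(W,4)); W=np.array(W)
d=W[1]-W[0]; print("x-dir",np.degrees(np.arctan2(d[1],d[0])),np.linalg.norm(d)); d=W[0]-W[3]; print("ydir",np.degrees(np.arctan2(-d[0],d[1])),np.linalg.norm(d)); print("centre",W.mean(0))
cc=W.mean(0)[:2];y=np.radians(-18.7);print(cc+np.array([[np.cos(y),-np.sin(y)],[np.sin(y),np.cos(y)]])@[-.040,.071])
# predicted bottle shoulder corners (z=.004+.098) for yaw candidates
for yw in [-24,-18.7,-13]:
  R=Ro.from_euler("z",yw,degrees=True).as_matrix()
  print(yw,[np.round((proj(c,R@np.array([a,b,0])+[.5955,-.008,.102])-[245,90])*4).tolist() for a,b in [(.028,.028),(-.028,.028),(.028,-.028)]])
```

```text
cap [ 0.59569509 -0.00558423  0.1735    ]
[[ 0.5685  0.047   0.046 ]
 [ 0.7236 -0.0064  0.046 ]
 [ 0.6517 -0.219   0.046 ]
 [ 0.4957 -0.1642  0.046 ]]
x-dir -18.99683847012364 0.16404031610741018
ydir -19.007916520427642 0.2234021936361279
centre [ 0.60987235 -0.08565823  0.046     ]
[ 0.59474746 -0.00558178]
-24 [[357.0, 171.0], [109.0, 148.0], [333.0, 415.0]]
-18.7 [[346.0, 158.0], [97.0, 159.0], [345.0, 404.0]]
-13 [[334.0, 146.0], [86.0, 173.0], [356.0, 392.0]]
```

```bash
cat >> h.py <<'E'
BX,BY,GZ,YAW=.595,-.0071,.082,-18.9
M=ori(YAW+90,20,0); E0=eul(M); BK=.051
def gp(back=BK,h=0.): return np.array([BX,BY,GZ+h])-M[:,2]*back
def st(r,s=""):
    o=r.observe(); print(s,round(o["time"],2),np.round(o["tool_pos"],4),np.round(o["ft_force"],1),"w",round(o["gripper_width"],4))
E
python3 - <<'E'
from h import *
from plant import robot
for P,E in [((.55,-.2,.3),eul(ori(YAW+90,90,0))),((.54,-.19,.25),eul(ori(YAW+90,50,0))),(gp(.16),E0)]:
    print(np.round(P,3),np.round(robot.ik(P,E),1))
    robot.move_pose(P,E); st(robot)
c=robot.get_calibration("wrist"); im=robot.grab_frame("wrist"); cv2.imwrite("pics/w2.png",cv2.convertScaleAbs(im,alpha=1.6))
cv2.imwrite("pics/s2.png",robot.grab_frame("scene"))
for z,n in [(.082,"mid"),(.1735,"cap")]: print(n,proj(c,[BX,BY,z]))
E
```

```text
[ 0.55 -0.2   0.3 ] [-32.8   3.3   2.4  89.1   0.   76.1]
 3.38 [ 0.55   -0.2001  0.3003] [0.6 0.2 0.4] w 0.0854
[ 0.54 -0.19  0.25] [-46.5  13.8   2.   99.5  34.7  55.7]
 4.02 [ 0.5405 -0.1896  0.2505] [ 0.8  0.7 -0.4] w 0.0851
[ 0.546 -0.149  0.137] [-49.3  38.    4.5 110.8  54.2  30.3]
 4.64 [ 0.5471 -0.149   0.1383] [-0.  -0.8  0.6] w 0.0854
mid [319.55815195 236.00313843]
cap [319.36510637 101.07415259]
```

View pics/w2.png

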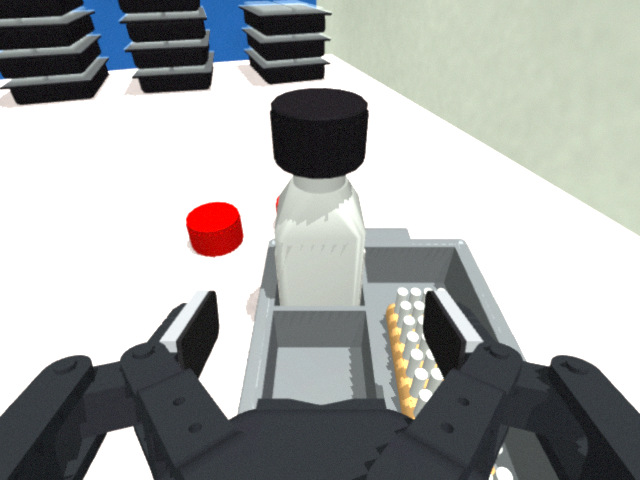

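View pics/s2.png

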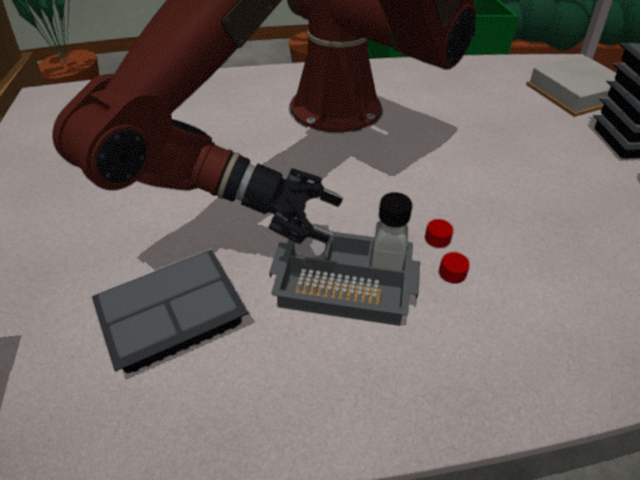

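The wrist view shows the bottle centred between the jaws: the cap top is near (319,107) and the body's sides are at columns 277 and 364. I'll approach and grip it now.

Run:
```python
from h import *
from plant import robot
print("guard",robot.line_to(gp(),vel=.1,guard=12)); st(robot)
robot.set_gripper(0.0); st(robot,"grip")
c=robot.get_calibration("wrist"); im=robot.grab_frame("wrist"); cv2.imwrite("pics/w3.png",cv2.convertScaleAbs(im,alpha=1.6))
```

```text
guard False
 5.98 [ 0.5796 -0.053   0.0996] [-0.7  0.2  0.5] w 0.085
grip 6.37 [ 0.5795 -0.0528  0.0996] [-3.4 -3.3  3. ] w 0.0554
```

View pics/w3.png

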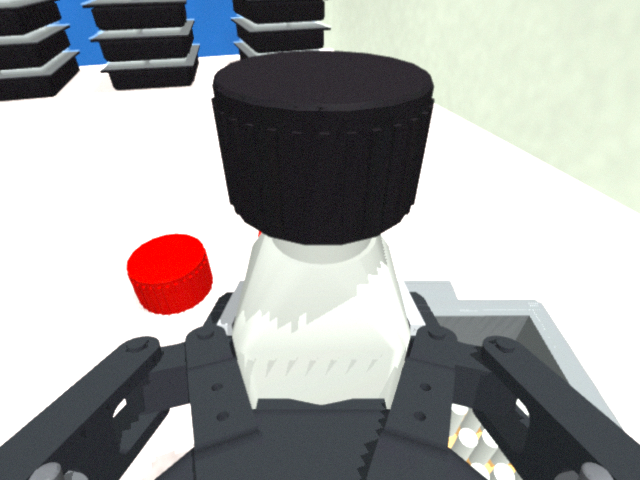

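It's gripped at 55.4 mm. I'll lift it straight up, check, and then invert it.

Run:
```python
from h import *
from plant import robot
print(robot.line_to(gp(h=.16),vel=.1,guard=20)); st(robot)
mi=ori(10,-20,180); pi=np.array([.65,-.35,.45])-mi[:,2]*BK
qi=robot.ik(pi,eul(mi)); print(np.round(qi,1), np.round(robot.observe()["q"],1))
cv2.imwrite("pics/s4.png",robot.grab_frame("scene"))
```

```text
False
 8.17 [ 0.5793 -0.0523  0.2589] [ 0.7 -0.2 -3.3] w 0.0553
[-59.    6.5 -41.1 -93.1  61.3  41.7] [-40.   22.3  -0.5 111.8  61.3  41.6]
```

View pics/s4.png

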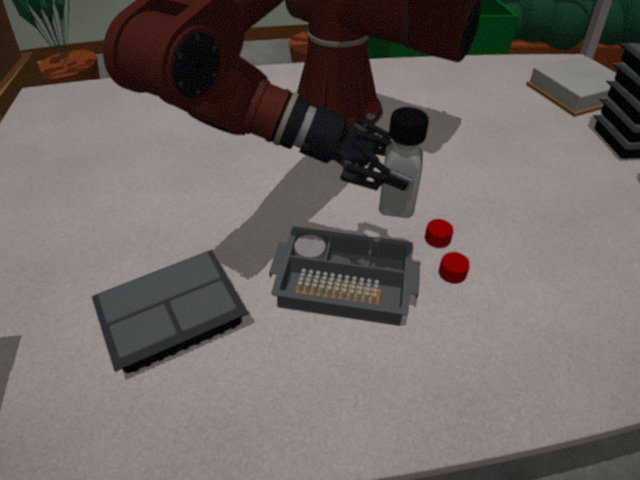

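Run:
```python
from h import *
from plant import robot
mi=ori(10,-20,180); pi=np.array([.65,-.35,.45])-mi[:,2]*BK
q0=np.array(robot.observe()["q"]); qi=np.array(robot.ik(pi,eul(mi)))
robot.goto_joints(q0+.5*(qi-q0)); st(robot)
robot.goto_joints(qi); robot.pause(.5); st(robot)
cv2.imwrite("pics/s5.png",robot.grab_frame("scene")); cv2.imwrite("pics/w5.png",robot.grab_frame("wrist"))
print(robot.observe()["tcp_rot"],eul(mi))
```

```text
9.79 [ 0.7313 -0.3441  0.1662] [-0.3  0.4 -3.5] w 0.0555
 11.87 [ 0.6028 -0.3583  0.4325] [-0.1 -0.3 -3.4] w 0.0556
[2.09777563e-02 7.00017463e+01 1.00191408e+01] [-1.98784668e-14  7.00000000e+01  1.00000000e+01]
```

View pics/s5.png

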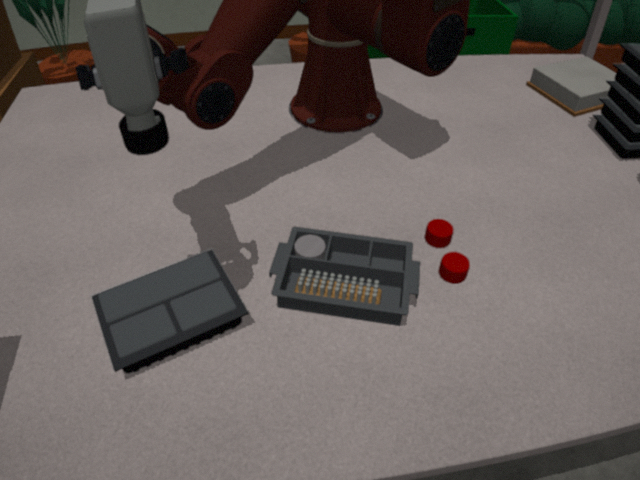

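View pics/w5.png

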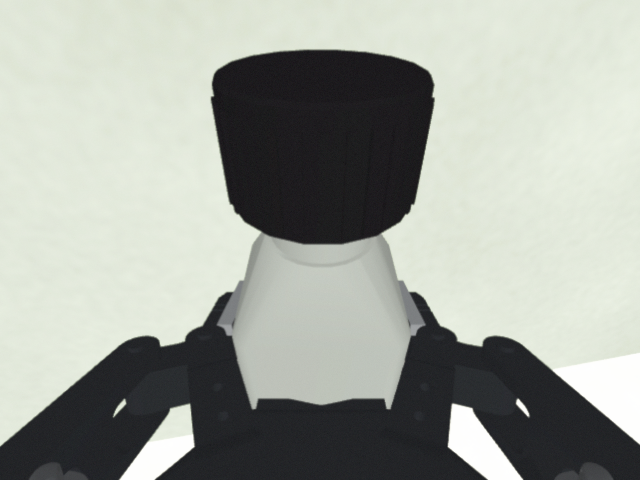

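The bottle is fully inverted and hasn't slipped: the cap sits at the same wrist pixels as before. I'll go back the same way and lower it in.

Run:
```python
from h import *
from plant import robot
qb=np.array([-40.,22.3,-.5,111.8,61.3,41.6]); 
q=np.array(robot.observe()["q"])
robot.goto_joints(q+.5*(qb-q)); robot.move_pose(gp(h=.16),E0); st(robot)
print(robot.line_to(gp(h=.055),vel=.1,guard=15)); robot.pause(.3); st(robot)
cv2.imwrite("pics/s6.png",cv2.resize(robot.grab_frame("scene")[150:330,250:490],None,fx=3.3,fy=3.3)); cv2.imwrite("pics/w6.png",cv2.convertScaleAbs(robot.grab_frame("wrist"),alpha=1.6))
```

```text
15.12 [ 0.5796 -0.0528  0.259 ] [ 0.1 -0.4 -3. ] w 0.0552
False
 16.62 [ 0.5796 -0.0525  0.1547] [-0.5  1.4 -3.8] w 0.0555
```

View pics/s6.png

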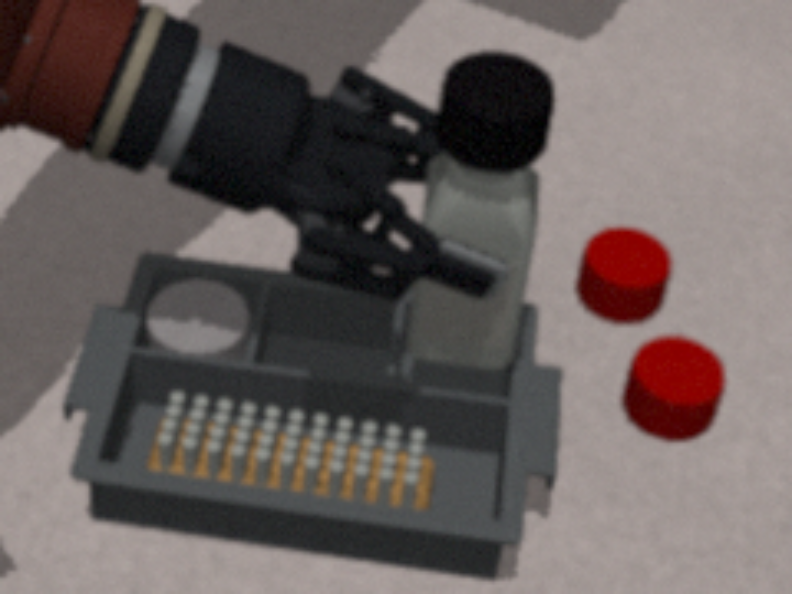

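View pics/w6.png

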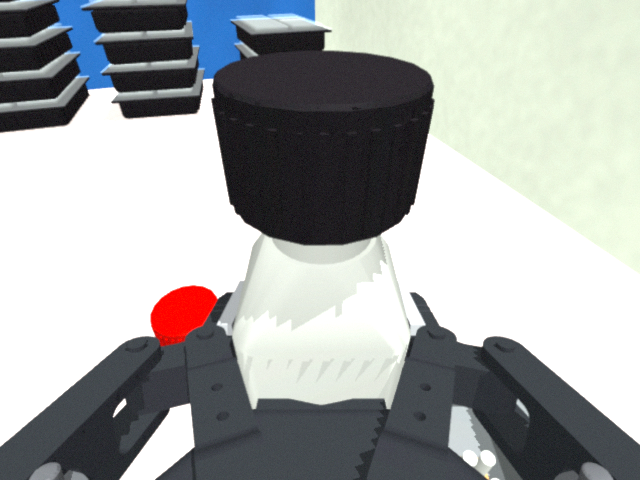

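Run:
```python
from h import *
from plant import robot
print(robot.line_to(gp(h=.008),vel=.04,guard=10)); st(robot)
print(robot.line_to(gp(h=-.003),vel=.02,guard=8)); st(robot)
```

```text
False
 18.04 [ 0.5796 -0.0525  0.1077] [-0.1 -0.2 -3.7] w 0.0554
True
 18.48 [ 0.5795 -0.0525  0.0995] [-0.7 -0.1  5.4] w 0.0557
```

The bottle touched the floor at the height it was gripped at (0.0995 m). I'll release, retract and look.

Run:
```python
from h import *
from plant import robot
robot.set_gripper(.085); st(robot)
robot.line_to(gp(.16),vel=.15); st(robot)
c=robot.get_calibration("wrist"); print(proj(c,[BX,BY,.1735]))
cv2.imwrite("pics/w7.png",cv2.convertScaleAbs(robot.grab_frame("wrist"),alpha=1.6))
E2=eul(ori(YAW+90,50,0))
robot.move_pose((.54,-.19,.25),E2)
for y in (101,171):
  for z in (.32,.208): print(y,np.round(robot.ik([BX,BY,z],eul(ori(y,90,0))),1))
T=robot.grab_frame("top"); cv2.imwrite("pics/t7.png",cv2.convertScaleAbs(cv2.resize(T[145:305,200:390],None,fx=4,fy=4,interpolation=cv2.INTER_CUBIC)[:600],alpha=1.6))
```

```text
18.89 [ 0.579  -0.0521  0.0986] [ 0.8 -1.2  0.2] w 0.085
 19.77 [ 0.5463 -0.1486  0.1363] [ 0.4  0.4 -0.6] w 0.0849
[320.12645896  98.59886306]
101 [-13.3   5.3   6.6  91.2   0.   65.7]
101 [-13.3   5.3  -5.1  79.6   0.   65.7]
171 [-13.3   5.3   6.6  91.2   0.   -4.3]
171 [-13.3   5.3  -5.1  79.6   0.   -4.3]
```

View pics/w7.png

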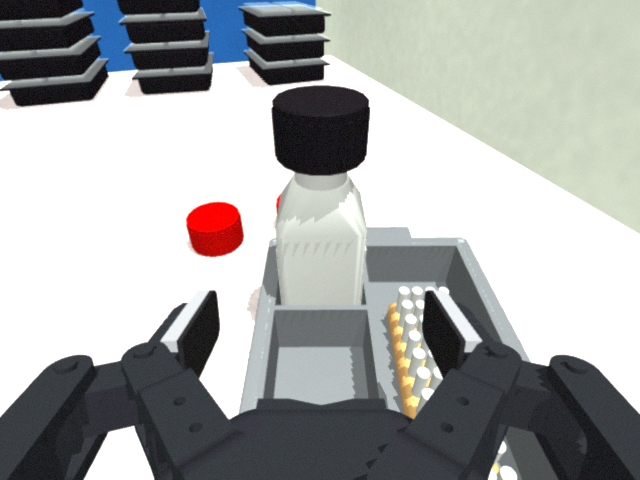

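View pics/t7.png

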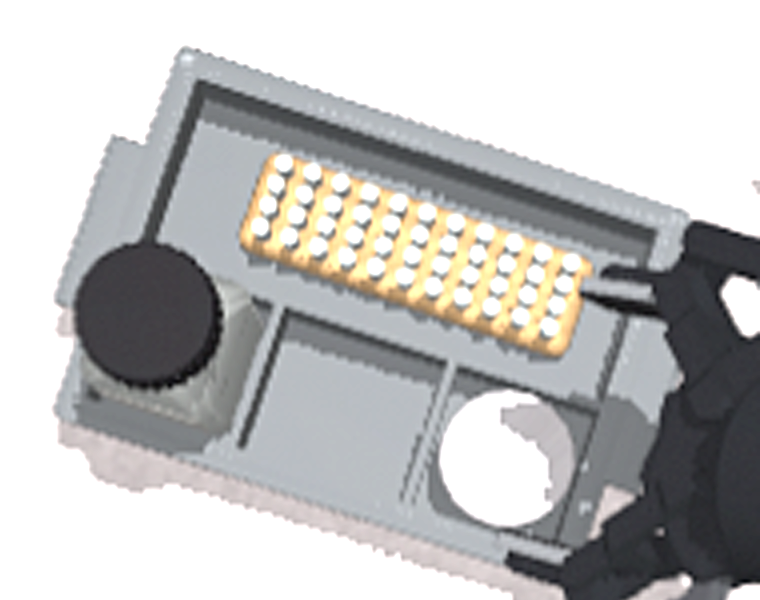

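Run:
```python
from h import *
from plant import robot
import json
im=robot.grab_frame("scene")[180:250,350:440]; cv2.imwrite("pics/s8.png",cv2.convertScaleAbs(cv2.resize(im,None,fx=8,fy=8,interpolation=cv2.INTER_CUBIC),alpha=2.5,beta=20))
im=cv2.imread("pics/w7.png")[80:180,260:380]; cv2.imwrite("pics/w7c.png",cv2.convertScaleAbs(cv2.resize(im,None,fx=6,fy=6,interpolation=cv2.INTER_CUBIC),alpha=2.5,beta=0))
```

```text
(no output)
```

View pics/s8.png

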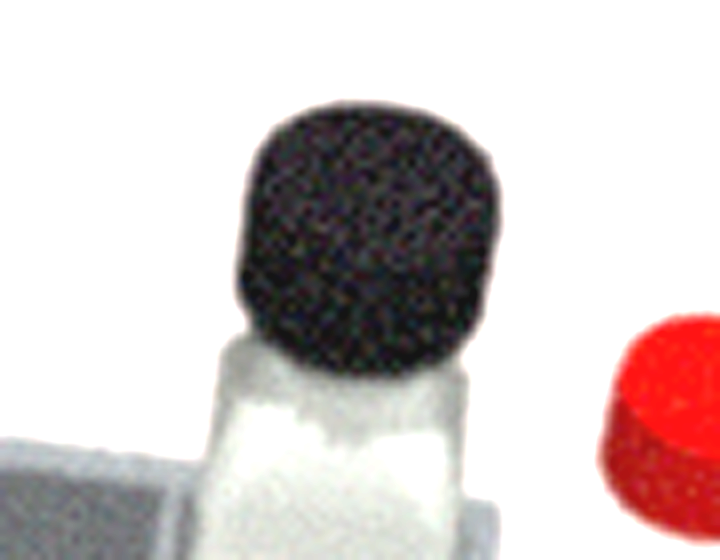

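View pics/w7c.png

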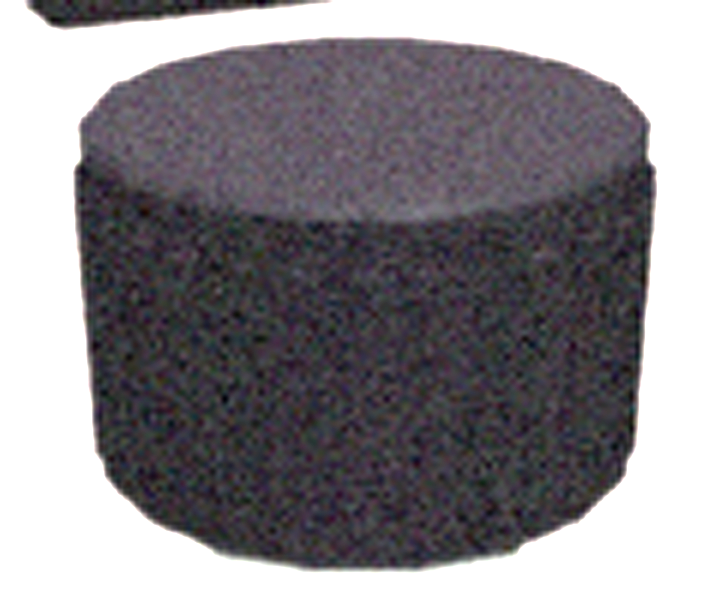

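The refined views agree to about 2 mm, so I'll move over the cap and grip it.

Run:
```python
from h import *
from plant import robot
E=eul(ori(101,90,0))
robot.move_pose((.55,-.15,.34),E); robot.move_pose((BX,BY,.30),E); st(robot)
print(robot.line_to((BX,BY,.209),vel=.08,guard=8)); st(robot)
robot.set_gripper(0.0); st(robot,"grip")
cv2.imwrite("pics/s9.png",cv2.convertScaleAbs(cv2.resize(robot.grab_frame("scene")[120:320,280:480],None,fx=3,fy=3),alpha=1.7)); cv2.imwrite("pics/w9.png",cv2.convertScaleAbs(robot.grab_frame("wrist"),alpha=1.6))
```

```text
21.84 [ 0.5945 -0.0078  0.2978] [ 0.1 -0.8  0.3] w 0.0854
False
 23.12 [ 0.5953 -0.0072  0.2097] [-0.1  0.4  0.4] w 0.085
grip 23.53 [ 0.5951 -0.0072  0.2097] [-2.1 -0.5  5.9] w 0.051
```

View pics/s9.png

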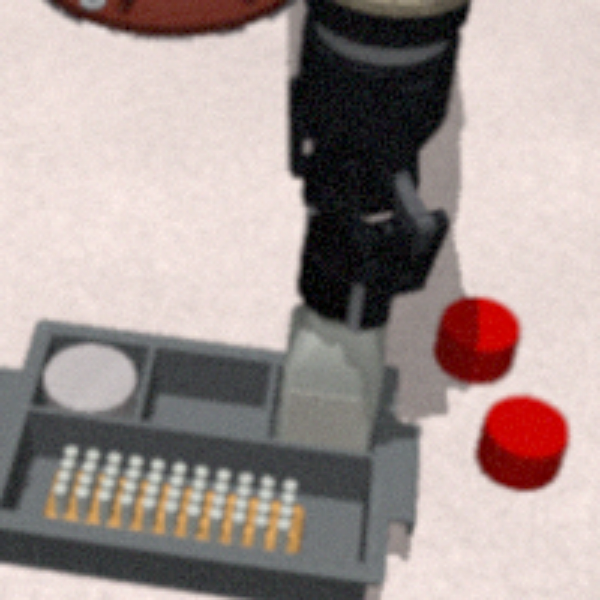

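View pics/w9.png

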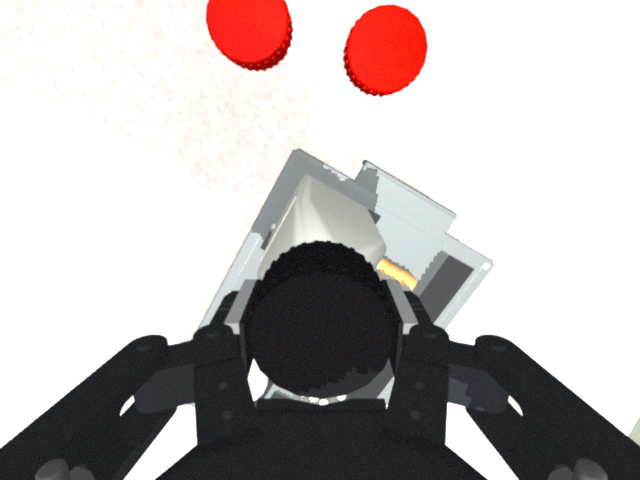

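Gripped at 51 mm. Now I'll press down.

Run:
```python
from h import *
from plant import robot
for z in (.2065,.2048,.2035):
    r=robot.line_to((BX,BY,z),vel=.01,guard=12); robot.pause(.15); st(robot,f"{z} {r}")
    if robot.observe()["ft_force"][2]>17: break
```

```text
0.2065 False 24.18 [ 0.5954 -0.0072  0.2077] [-2.   0.1  8. ] w 0.0511
0.2048 False 24.65 [ 0.5955 -0.0072  0.2063] [-3.5  0.2 10.3] w 0.0511
0.2035 False 25.08 [ 0.5956 -0.0073  0.2052] [-2.5  0.1 12. ] w 0.051
```

Run:
```python
from h import *
from plant import robot
Z=.2018
robot.line_to((BX,BY,Z),vel=.01,guard=15); st(robot,"press")
for a in range(10,71,10):
    robot.move_pose((BX,BY,Z),eul(ori(101+a,90,0)))
    o=robot.observe(); print(a,round(o["time"],2),np.round(o["tool_pos"],4),np.round(o["ft_force"],1),"T",np.round(o["torque"],2),o["tcp_rot"][2].round(1),o["gripper_width"].round(4))
    if o["ft_force"][2]<9.5 or o["ft_force"][2]>35: break
cv2.imwrite("pics/w10.png",cv2.convertScaleAbs(robot.grab_frame("wrist"),alpha=1.6))
```

```text
press 25.4 [ 0.596  -0.0073  0.2047] [-3.5  0.1 17.8] w 0.0512Traceback (most recent call last):
  File "<stdin>", line 7, in <module>
AttributeError: 'float' object has no attribute 'round'
```

Run:
```python
from h import *
from plant import robot
Z=.2018
for a in range(10,71,10):
    robot.move_pose((BX,BY,Z),eul(ori(101+a,90,0)))
    o=robot.observe(); print(a,round(o["time"],2),np.round(o["tool_pos"],4),np.round(o["ft_force"],1),"T",np.round(o["torque"],2),np.round(o["tcp_rot"],1),o["gripper_width"])
    if o["ft_force"][2]<9.5 or o["ft_force"][2]>35: break
cv2.imwrite("pics/w10.png",cv2.convertScaleAbs(robot.grab_frame("wrist"),alpha=1.6))
```

```text
10 25.94 [ 0.5961 -0.0073  0.2046] [-2.3  0.4 16.7] T [0.13 0.55 0.11] [1.798e+02 1.000e-01 1.110e+02] 0.05141647785877436
20 26.23 [ 0.5964 -0.0073  0.2047] [ 0.3  0.4 15. ] T [0.05 0.19 0.08] [179.8   0.2 121.1] 0.051302527057164
30 26.52 [ 0.5965 -0.0073  0.2046] [ 0.   0.3 15. ] T [0.05 0.14 0.07] [179.8   0.2 131.1] 0.051079527418497986
40 26.82 [ 0.5965 -0.0074  0.2046] [-0.7  0.4 14.3] T [0.05 0.1  0.07] [179.9   0.3 141.1] 0.051062108675460696
50 27.11 [ 0.5965 -0.0073  0.2046] [-0.2 -0.1 15.4] T [-0.04  0.06  0.08] [179.9   0.3 151.1] 0.051635162859067496
60 27.4 [ 0.5965 -0.0074  0.2047] [ 0.6  0.  15.1] T [0.04 0.06 0.08] [180.    0.3 161.1] 0.05143570589552362
70 27.69 [ 0.5965 -0.0073  0.2046] [ 0.3 -0.6 15. ] T [0.08 0.03 0.1 ] [-180.     0.3  171.1] 0.051336780011138526
```

View pics/w10.png

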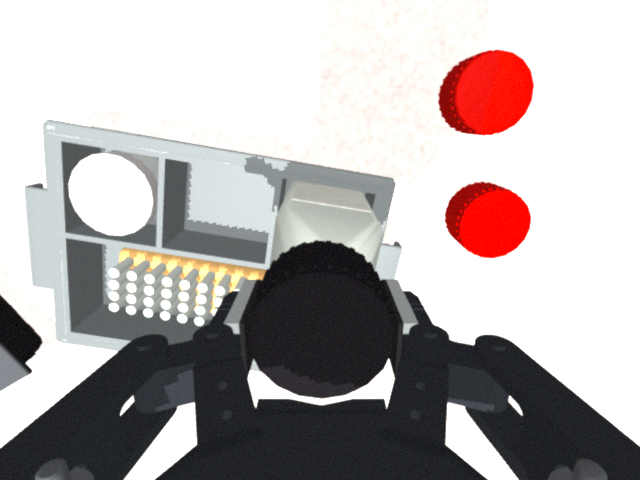

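The twist went smoothly at about 0.1 N m with no sign of slip, and the cap stayed pressed at the stop throughout. Now I'll lift slowly and check whether the bottle follows.

Run:
```python
from h import *
from plant import robot
E=eul(ori(171,90,0))
print(robot.line_to((.5965,BY,.216),vel=.03,guard=25)); robot.pause(.2); st(robot)
cv2.imwrite("pics/s11.png",cv2.convertScaleAbs(cv2.resize(robot.grab_frame("scene")[120:320,280:480],None,fx=3,fy=3),alpha=1.7)); cv2.imwrite("pics/w11.png",cv2.convertScaleAbs(robot.grab_frame("wrist"),alpha=1.6))
```

```text
False
 28.57 [ 0.5963 -0.0071  0.2156] [-0.1 -0.1 -0.8] w 0.0514
```

View pics/s11.png

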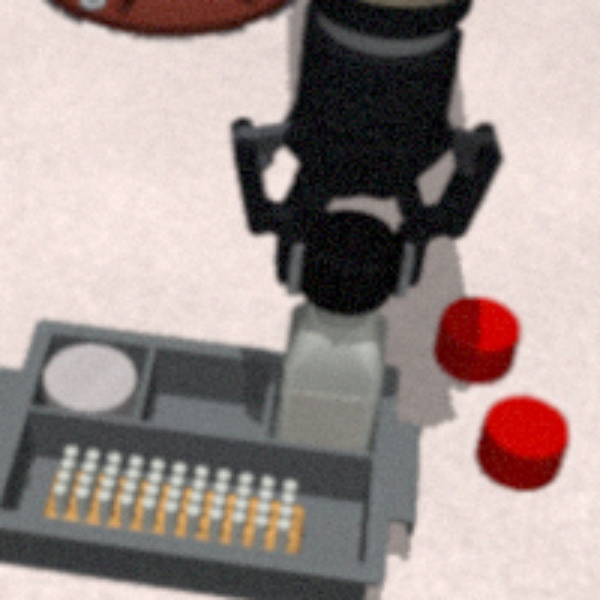

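The load is only about -0.8 N, so the cap is free and the bottle is staying down. I'll lift to the final height.

Run:
```python
from h import *
from plant import robot
print(robot.line_to((.596,BY,.281),vel=.05,guard=15)); robot.pause(.5); st(robot)
cv2.imwrite("pics/s12.png",cv2.convertScaleAbs(cv2.resize(robot.grab_frame("scene")[100:320,280:500],None,fx=2.7,fy=2.7),alpha=1.7)); cv2.imwrite("pics/w12.png",cv2.convertScaleAbs(robot.grab_frame("wrist"),alpha=1.6)); cv2.imwrite("pics/t12.png",robot.grab_frame("top"))
c=robot.get_calibration("scene"); 
for P in ([BX,BY,.162],[.596,BY,.212]): print((proj(c,P)-[280,100])*2.7)
```

```text
False
 30.62 [ 0.596  -0.0071  0.281 ] [ 1.  -0.4 -0.5] w 0.0519
[310.42642901 290.03606041]
[320.68603995 226.27402697]
```

View pics/s12.png

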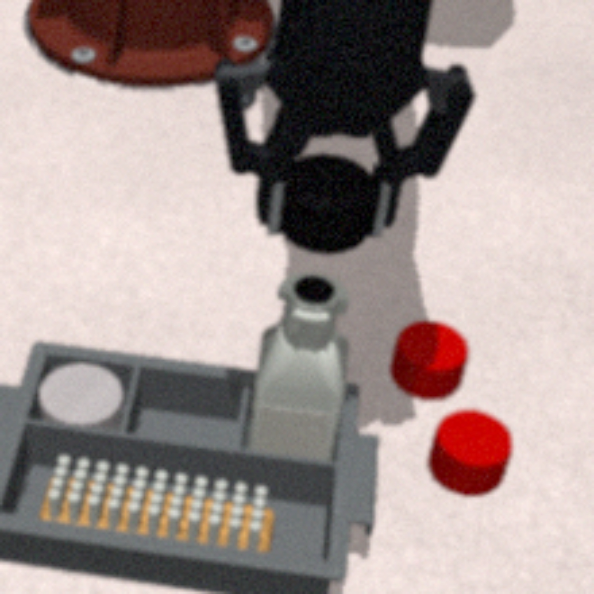

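View pics/w12.png

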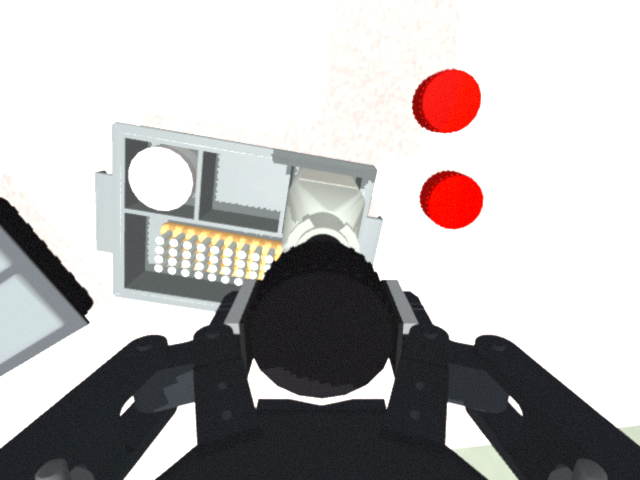

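View pics/t12.png

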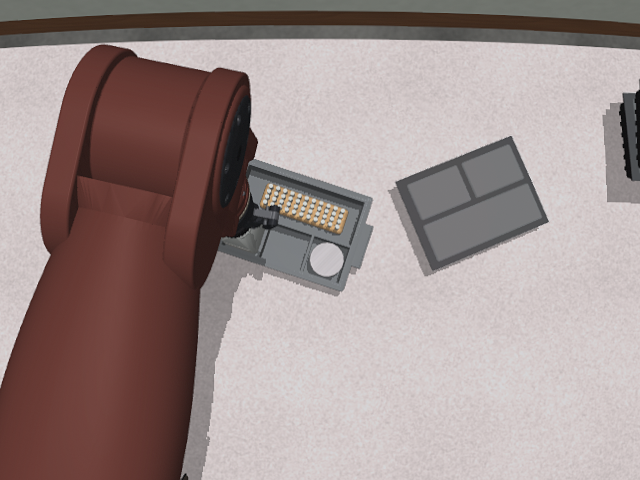

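The open mouth is at (314,290) in the crop (predicted 310,290), so the bottle is seated. The cap is held above it with a gap of about 5 cm, and the jar, brush and meal box haven't moved. Handing in.

Run:
```python
from h import *
from plant import robot
st(robot); robot.job_done()
```

```text
30.77 [ 0.596  -0.0071  0.281 ] [ 0.1 -0.3 -0.5] w 0.0513
the job is handed in; nothing more can be done
```

The job is done and was handed in at 30.8 s. The open bottle is back in its pocket, and the gripper holds the cap still, straight above it.

- **Bottle:** I took it out of the left (+y) pocket and turned it fully upside down; it did not slip in the grip. I then set it back upright, and it touched the pocket floor at the same tool height as when first gripped (0.0995 m against 0.0996 m). I let go of it before moving to the cap.
- **Cap:** I pressed it about 5 mm to its stop (15–18 N), turned it 70° anticlockwise while pressed, and lifted it off. The load during the lift was only about 0.8 N, so the bottle did not come up with it.
- **Final pose:** The gap of about 5 cm under the cap is worked out from the 71 mm lift above the closed position. The last scene picture shows a clear gap but I did not measure it separately.
- **Last checks:** In the last pictures the bottle is seated and open. Its mouth is about 2 mm from where I expected it, within the calibration error. The jar, brush, meal box and red caps look where they were. No check failed; camera estimates of the bottle's position differed by up to about 4 mm, so I used an average.

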